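# Close up a sensor housing in the hand press

### The job

Put the battery block flat inside the open round housing on the press, then set the large cover on the housing so that it sits down in the rim all round and level. Pull the press lever down until its pad presses firmly on the cover for a second, then ease the lever slowly back up to its rest and let go. Do not drop the battery or the cover, do not let the lever fly back, and leave the other things on the bench where they are.

Things in the scene. Friction and masses are not known exactly. Their poses are not given: they have to be found in the camera images.
- press: Hand press fixed on the bench: grey plate 160 x 270 x 12 mm, two cheeks 120 mm high carrying a sprung lever. Origin on the plate underside, below the housing centre; y points from the housing to the cheeks, z up, x is parallel to the lever hinge. The plate reaches from y = -85 to +185 mm.
- housing_rim (a point): Centre of the mouth of the open off-white round housing fixed on the press plate, at the height of its rim (57 mm over the plate's underside). Housing 116 mm outside, 106 mm inside diameter, inside depth 40 mm.
- housing_floor (a point): Centre of the housing's inner floor, 40 mm below the rim.
- battery: Battery block, black with a paper band, 50 (x) x 28 (y) x 32 (z) mm, 0.11 kg. Origin under its centre. Grasp it across its 28 mm (y).
- cover: Large off-white round cover, 0.16 kg: disc 120 mm across, 5 mm thick; on top a central round boss 36 mm across, 22 mm high, to hold it by; below a 5 mm deep tapered spigot (94 mm across at its foot, 102 at the disc) that enters the housing. Origin: centre of the spigot foot (disc z = 5 to 10 mm, boss 10 to 32 mm). Seated, the origin is 5 mm below housing_rim.
- lever (a joint): Angle of the press lever, rad: 0 at rest (arm up, leaning 10 degrees away from the housing); it grows as the lever is pulled over and down towards the housing. With the cover seated the pad meets its boss at about 1.745 (arm level). A spring pulls it back up: 3 to 5 N at the grip, and at the bottom 5 to 10 N more to press firmly.
- lever_grip (a point): Where to hold the lever: on the axis of its black round grip bar, 16 mm thick and 83 mm long, parallel to the press's x axis, pointing to -x from the arm's end. This point is 60 mm from the arm's middle plane and 220 mm from the hinge axis. The bar turns with the lever.
- lever_hinge (a point): Middle of the lever on its hinge axis (parallel to the press's x axis), 140 mm in y from the housing's centre and 104 mm over the plate's underside. The arm is an 18 mm square bar.
- press_pad (a point): Centre of the face of the round rubber pad, 40 mm across, on the underside of the lever arm, 140 mm from the hinge along the arm and 20 mm off the arm's axis. It meets the flat top of the cover's boss.
- small_cover: Bystander: a smaller cover of the same form and plastic, disc 84 mm across, boss 28 mm across; it is too small for the housing. Origin under its centre.
- module_a: Bystander: aluminium half-moon module, about 78 x 40 x 26 mm, origin under it at the middle of its straight side.
- module_b: Bystander: a second half-moon module like module_a.
- screwdriver: Bystander: a screwdriver lying on the bench, about 160 mm long.
- bottle: Bystander: small white bottle with a black cap, 40 mm across, 100 mm high, origin under its centre.
- jar: Bystander: glass jar, 56 mm across, 60 mm high, origin under its centre.
- brush: Bystander: a hand brush lying on the bench, about 200 mm long.

How it is judged:
By the outcome, as a careful person would: the job done as asked, in the order asked, and still so for the second after the job is handed in, with the robot touching nothing.
It also fails if it takes over 72 s, if anything falls off the work surface, if the arm or the gripper's body presses on something with over 40 N, if the wrist force passes 120 N, or if a joint passes its speed limit or range.

### The arm

A 6-joint arm with a two-finger parallel gripper is mounted at the origin on the work surface. World frame = base frame: x ahead of the robot, y to its left, z up, the work surface at z = 0. Lengths are in m, angles in rad, forces in N, time in s.
With the tool pointing down it reaches from about 0.25 to 0.725 m from the base axis. Payload 4 kg.
Tool frame: the origin (TCP) lies between the finger pads; the fingertips stand 19 mm ahead of it and the grasp point (between the pads) is the TCP; z points along the fingers, y is the line along which they close (so a half turn about z gives the same grasp; the last joint's range is limited). The gripper opens to 85 mm and grips with 20 to 120 N. Pads are 22 mm wide; open, the fingers measure 114 mm over their backs; the gripper's body (76 mm by 85 mm) begins 54 mm behind the grasp point. The pads swing forward as they close: fully open they stand 13 mm farther back than shut.
Start: joints at [1.15, 0.241, 0.005, 1.335, 0, 1.571], TCP at [0.204, 0.456, 0.25] pointing down, gripper open.
Joint ranges: [-2.72, 2.72], [-1.05, 1.87], [-1.09, 1.28], [-1.99, 2.15], [-1.42, 1.44], [-3.14, 3.14]. Speed limits (rad/s): [2.79, 2.79, 3.14, 3.14, 3.14, 3.14].

### API

Orientations are given as a 3x3 rotation matrix whose columns are the frame's x, y, z axes.
In Python, from plant import manip, jaws, planner, eyes, ticket gives the robot as it stands. The module is installed in compiled form; this text tells all that it offers. Calls block until the motion is done:
- manip.move_ptp(position, orientation): joint-space move of the TCP to a pose.
- manip.move_l(position, speed=0.15, orientation=None, until_force=None): straight line of the TCP; orientation=None keeps the orientation; speed is the mean speed in m/s. With until_force (N) it stops when the force on the tool has changed by that much, and returns True; else False.
- manip.set_joints(angles): joint-space move.
- jaws.move_gripper(opening): finger opening in m; the grip force is fixed at half the most; returns when the fingers have stopped.
- manip.pause(seconds).
- planner.ik(position, orientation): joint angles nearest the present ones, or None.
- manip.sense(): the state.
- eyes.get_image(name): name is "scene" or "top" or "wrist"; returns a dict with "frame" (480x640x3 uint8, red, green, blue), "mtx" (3x3 intrinsics, pixels), "k1" (the pictures are not rectified: a ray, as slopes to the right and down, at radius r is drawn at 1 + k1 r^2 times it, then the intrinsics apply), "eye" and "orientation" of the camera in the world. Camera axes: x right, y up, looking along -z (the intrinsics and any distortion apply to the point x, -y, -z); pixel columns grow to the right and rows downward; lengths in m; the calibration is good to about 2 mm. A picture is of the moment at which its call begins. There is no depth.
A pose or a line that the arm cannot do raises manip.MotionError and nothing moves.
- ticket.finish_job(): hands the job in; it is judged then, once.
Trained networks look in the newest picture that a camera, given by its name, has taken for a name from the list of things; names that differ only in an ending like _2 or _b are one class to them, and where a whole thing is asked for, a point or a joint stands for the part that bears it (a point fixed in the world has none). Each returns a list of dicts, best first, with "p" (0 to 1); they miss things now and then, are a little off and sometimes report something else, mostly with a low value. They report only what shows in the picture. A call takes as long as a camera call.
- eyes.regions_of(label, camera): "mask" (480x640 bool, what is visible of it) and "centre" ([column, row] in pixels, amid what is visible of it).
- eyes.tip_of(label, camera): "centre" ([column, row] in pixels: a listed point, or the origin of a listed thing).
The state is a dict: "time": time; "q": joint angles; "qd": joint speeds; "tau": joint torques, N m; "position": TCP position; "eef_rot": TCP orientation; "force": force on the tool from outside, world axes, zero at the start; "torque": the same for the moment, N m; "opening": finger opening in m; "grasp_force": force on a finger pad.
Only numpy, scipy, OpenCV 4.12 (cv2) and the standard library are available. Lean on these libraries where they do the work, as an engineer would, in place of code of your own. Each camera call takes 0.05 s, during which the arm holds its last target. There are 200 camera calls.

## Working session

There is one attempt and no reset: what is moved stays moved. The work goes in short steps, each a Python script; the robot and the scene stay as the last script left them, time stands still between calls to the robot, and variables do not carry over. Pictures are saved under pics/ and viewed, at most 10 in all, crops included, and the job is handed in when it is done.

```bash
mkdir -p pics
cat > h.py <<'E'
import numpy as np, cv2
from plant import manip, jaws, planner, eyes, ticket
def shot(cam,save=None):
    im=eyes.get_image(cam)
    if save: cv2.imwrite('pics/'+save,im['frame'][:,:,::-1])
    return im
def ray(im,px):
    d=np.array([im['k1'],0,0,0,0],float)
    u=cv2.undistortPoints(np.array([[px]],float),np.array(im['mtx']),d)[0,0]
    # (k1 r^2 with r undistorted radius = opencv model)
    v=np.array(im['orientation'])@np.array([u[0],-u[1],-1.]); return np.array(im['eye']),v/np.linalg.norm(v)
def atz(im,px,z):
    e,v=ray(im,px); return e+v*(z-e[2])/v[2]
def proj(im,P):
    P=np.atleast_2d(P); c=(P-np.array(im['eye']))@np.array(im['orientation'])
    s=np.c_[c[:,0]/-c[:,2],-c[:,1]/-c[:,2]]; s=s*(1+im['k1']*(s**2).sum(1,keepdims=True))
    K=np.array(im['mtx']); return s@K[:2,:2].T+K[:2,2]
def tri(rs):
    A=0;b=0
    for e,v in rs:
        M=np.eye(3)-np.outer(v,v);A=A+M;b=b+M@e
    p=np.linalg.solve(A,b); return p,[np.linalg.norm((np.eye(3)-np.outer(v,v))@(p-e)) for e,v in rs]
def down(yaw):
    # tool z down, tool y (closing) along direction yaw
    y=np.array([np.cos(yaw),np.sin(yaw),0]);z=np.array([0,0,-1.]);return np.c_[np.cross(y,z),y,z]
E
python3 - <<'E'
from h import *
np.set_printoptions(precision=4,suppress=True)
I={c:shot(c,c+'0.png') for c in('scene','top')}
for c in I: print(c,I[c]['eye'],I[c]['k1'])
for n in ['press','housing_rim','housing_floor','battery','cover','lever_grip','lever_hinge','press_pad','small_cover']:
    r=[]
    for c in I:
        t=eyes.tip_of(n,c)
        print(n,c,[(np.round(x['centre'],1),round(x['p'],2)) for x in t[:3]])
        if t: r.append(ray(I[c],t[0]['centre']))
    if len(r)==2: print('   ',*tri(r))
s=manip.sense();print(s['time'],s['position'],s['eef_rot'])
E
```

```text
scene [ 0.9328 -0.6765  0.9077] 0.016829311121450453
top [0.4307 0.0051 1.2331] -0.09494635280265439
press scene [(array([316.8, 292.1]), 0.84), (array([324.3, 128.6]), 0.43)]
press top [(array([313. , 251.3]), 0.84)]
    [0.5839 0.0105 0.0042] [np.float64(0.0007550270254825701), np.float64(0.0007550270254825118)]
housing_rim scene [(array([323.8, 273.4]), 0.61)]
housing_rim top [(array([311.3, 248.1]), 0.78)]
    [0.5904 0.0183 0.063 ] [np.float64(0.006040732915837046), np.float64(0.00604073291583712)]
housing_floor scene [(array([321.7, 283.9]), 0.62)]
housing_floor top [(array([311.4, 247.9]), 0.94)]
    [0.5914 0.016  0.031 ] [np.float64(0.0015833220377054582), np.float64(0.0015833220377052875)]
battery scene [(array([288.3, 374.1]), 0.62), (array([344.5, 171.1]), 0.19)]
battery top [(array([395. , 235.6]), 0.72)]
    [ 0.6296 -0.2078  0.0013] [np.float64(0.0006298020169537359), np.float64(0.0006298020169537519)]
cover scene [(array([211.3, 363.4]), 0.86), (array([408.5, 203.5]), 0.37), (array([347.6, 169. ]), 0.32)]
cover top [(array([413.9, 296.4]), 0.61), (array([309.8, 248.3]
[... 232 characters left out ...]
np.float64(0.0026842603562232197), np.float64(0.0026842603562232167)]
lever_hinge scene []
lever_hinge top [(array([250.7, 248.7]), 0.93)]
press_pad scene [(array([347.3, 168.9]), 0.68)]
press_pad top [(array([236.1, 241.8]), 0.89)]
    [0.574  0.1749 0.2493] [np.float64(0.0023718175851859787), np.float64(0.0023718175851859106)]
small_cover scene [(array([185.6, 454.6]), 0.66)]
small_cover top [(array([478.2, 268.7]), 0.82), (array([312.3, 252.5]), 0.74), (array([394.8, 232.9]), 0.25)]
    [ 0.5437 -0.4318 -0.0009] [np.float64(0.0004236806769937628), np.float64(0.0004236806769936672)]
1.0 [0.2043 0.4564 0.2503] [[-0.9128  0.4085  0.    ]
 [ 0.4085  0.9128  0.    ]
 [-0.      0.     -1.    ]]
```

View pics/top0.png

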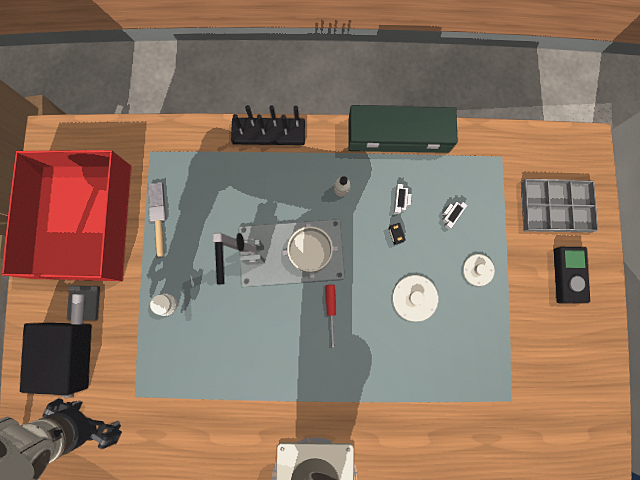

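View pics/scene0.png

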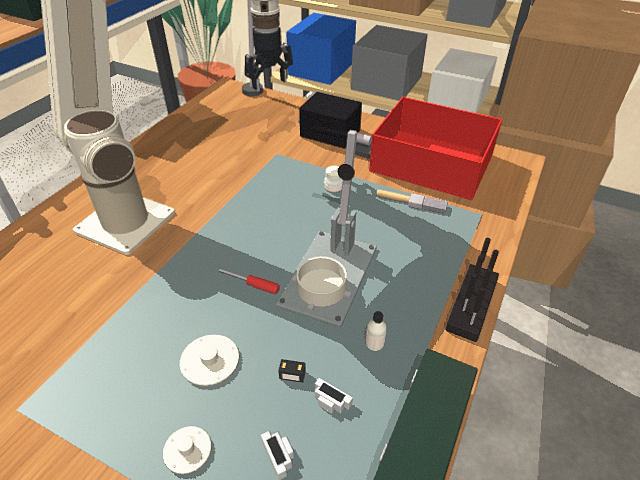

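Top picture: press with the housing at (310,250), grip bar at (220,258) towards the robot, battery (397,233) beside module (402,198), large cover (415,298), small cover (479,269), screwdriver (331,310). The scene picture agrees. Now I look closer with the wrist camera.

Run:
```python
from h import *
np.set_printoptions(precision=4,suppress=True)
def look(p,yaw,f,names):
    manip.move_ptp(p,down(yaw)); im=shot('wrist',f)
    print(f,manip.sense()['time'],im['eye'],im['orientation'][:,2])
    for n in names:
        for t in eyes.tip_of(n,'wrist')[:2]: print(n,np.round(t['centre'],1),round(t['p'],2),atz(im,t['centre'],names[n]))
        for m in eyes.regions_of(n,'wrist')[:1]:
            if n in('battery','press'):
                c=max(cv2.findContours(m['mask'].astype('uint8'),0,2)[0],key=cv2.contourArea)
                z=.032 if n=='battery' else .012
                g=np.array([atz(im,x[0],z)[:2] for x in c],np.float32); print('  rect',cv2.minAreaRect(g))
y0=np.pi/2
manip.move_ptp([0.3,0.1,0.42],down(y0))
look([0.53,-0.0,0.36],y0,'w1.png',{'press':0,'housing_rim':.057,'housing_floor':.017})
look([0.60,-0.205,0.24],y0,'w2.png',{'battery':0,'module_a':0})
look([0.45,-0.25,0.26],y0,'w3.png',{'cover':0})
```

```text
w1.png 3.5583 [0.4616 0.001  0.4845] [-0.2661  0.0001  0.9639]
press [334.6 237.6] 0.87 [0.5887 0.0207 0.    ]
  rect ((0.5967305898666382, 0.18182340264320374), (0.523059606552124, 0.21467608213424683), 81.88438415527344)
housing_floor [337.  242.7] 0.68 [0.5905 0.0229 0.017 ]
w2.png 4.8833 [ 0.5323 -0.2039  0.365 ] [-0.2676  0.0003  0.9635]
battery [ 64.5 143.7] 0.66 [ 0.5433 -0.428   0.    ]
battery [315.1 243.9] 0.64 [ 0.6347 -0.2071  0.    ]
  rect ((0.6313058137893677, -0.20730385184288025), (0.056420471519231796, 0.030199026688933372), 17.859447479248047)
module_a [319.7 334.9] 0.98 [ 0.7281 -0.2027  0.    ]
module_a [144.2 291.1] 0.6 [ 0.6822 -0.372   0.    ]
w3.png 5.8083 [ 0.3822 -0.2496  0.3847] [-0.2684  0.0015  0.9633]
cover [311.2 217.7] 0.81 [ 0.4644 -0.2572  0.    ]
cover [361.6 372.7] 0.68 [ 0.6342 -0.2038  0.    ]
```

View pics/w1.png

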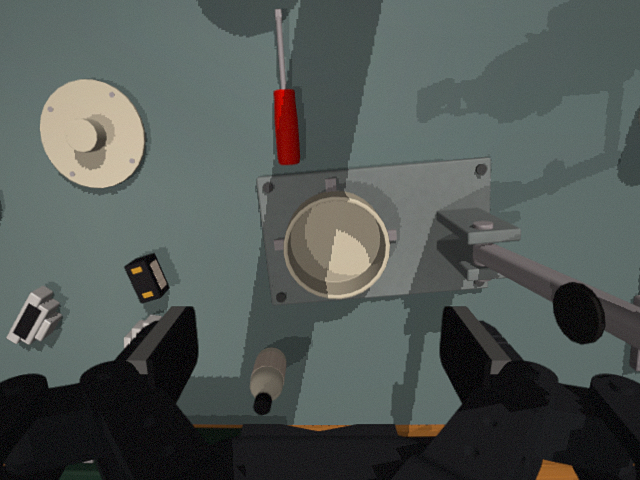

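View pics/w2.png

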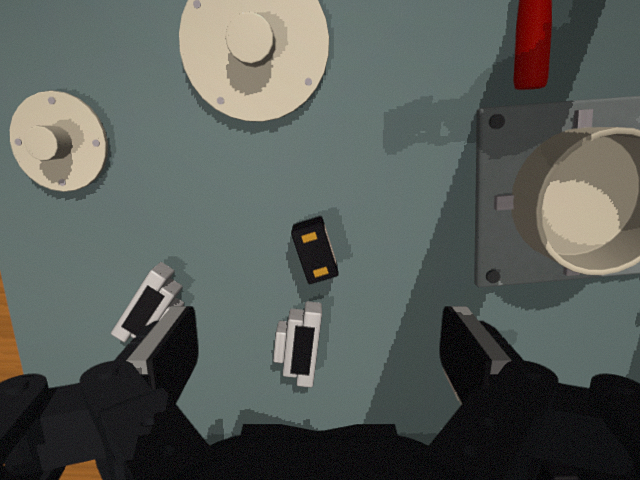

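View pics/w3.png

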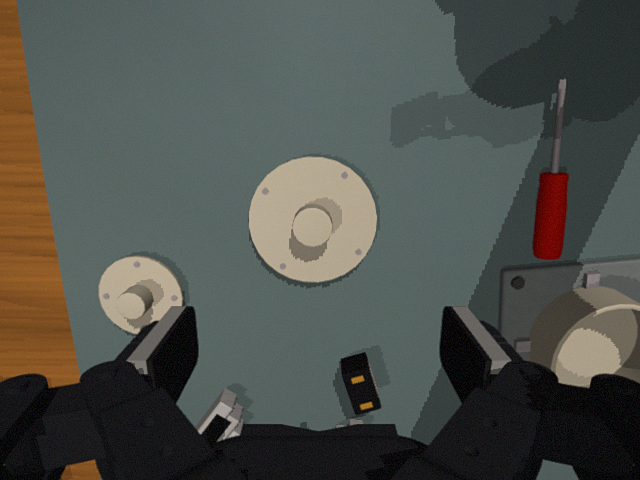

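w1: housing rim circle from (284,246) to (389,245), lever to the right. w2: battery with terminals at (309,237) and (320,272), its long axis about 17° from x. w3: cover disc centred near (313,219), boss top at (312,227). Now silhouette fits.

```bash
cat >> h.py <<'E'
def circ(c,r,z): 
    a=np.linspace(0,2*np.pi,60); return np.c_[c[0]+r*np.cos(a),c[1]+r*np.sin(a),0*a+z]
def hull(im,P):
    m=np.zeros((480,640),np.uint8); cv2.fillConvexPoly(m,cv2.convexHull(np.round(proj(im,P)*16).astype(np.int32)),1,shift=4); return m
E
cat > fit.py <<'E'
from h import *
from scipy.optimize import minimize
np.set_printoptions(precision=4,suppress=True)
cur=shot('wrist'); R0=down(np.pi/2); s=manip.sense(); off=cur['eye']-s['position']
top=shot('top'); scn=shot('scene')
cams={}
for f,p in(('w1',[.53,0,.36]),('w2',[.6,-.205,.24]),('w3',[.45,-.25,.26])):
    cams[f]=dict(cur,eye=np.array(p)+off,frame=cv2.imread(f'pics/{f}.png')[:,:,::-1])
cams['top']=top;cams['scene']=scn
def off_white(im):
    h=cv2.cvtColor(np.ascontiguousarray(im['frame']),cv2.COLOR_RGB2HSV).astype(int)
    return ((h[...,0]>8)&(h[...,0]<36)&(h[...,1]>25)&(h[...,1]<110)&(h[...,2]>60)).astype(np.uint8)
def fit(im,pts,c0,roi):
    w=hull(im,circ(c0,roi,.03)); m=off_white(im)*w
    m=cv2.morphologyEx(m,cv2.MORPH_CLOSE,np.ones((9,9)))
    def cost(c): 
        h=hull(im,pts(c)); return 1-(m&h).sum()/(m|h).sum()
    r=minimize(cost,c0,method='Nelder-Mead',options=dict(initial_simplex=np.array(c0)+np.array([[0,0],[.01,0],[0,.01]]),xatol=1e-4)); return r.x,r.fun
hs=lambda c:np.r_[circ(c,.058,.057),circ(c,.058,.014)]
cv=lambda c:np.r_[circ(c,.060,.005),circ(c,.060,.010),circ(c,.018,.032)]
for n in('w1','top','scene'): print('housing',n,*fit(cams[n],hs,[.588,.013],.09))
for n in('w3','top','scene'): print('cover',n,*fit(cams[n],cv,[.467,-.257],.085))
a,b=[atz(cams['w2'],p,.032) for p in((309,237.5),(320.5,272))]
print('batt',(a+b)/2,b-a,np.degrees(np.arctan2(*(b-a)[[1,0]])))
im=cams['w1']
pl=[atz(im,p,.012) for p in((260,178),(490,158),(272,304))]
print('plate',pl,[np.linalg.norm(pl[i]-pl[0]) for i in(1,2)])
print(off,s['time'])
E
python3 fit.py
```

```text
housing w1 [0.5876 0.0194] 0.014609681639773275
housing top [0.5857 0.0197] 0.2600690448791715
housing scene [0.5869 0.023 ] 0.20092807424593973
cover w3 [ 0.4653 -0.256 ] 0.011209715086408223
cover top [ 0.466  -0.2566] 0.5812641083521445
cover scene [ 0.466  -0.2532] 0.7919573245794009
batt [ 0.6347 -0.208   0.032 ] [0.0306 0.0097 0.    ] 17.659654497764468
plate [array([ 0.5157, -0.0673,  0.012 ]), array([0.492 , 0.1953, 0.012 ]), array([ 0.6722, -0.0579,  0.012 ])] [np.float64(0.2636931219212789), np.float64(0.15680774509515277)]
[-0.0679  0.0002  0.1242] 5.9583
```

Run:
```python
from h import *
np.set_printoptions(precision=4,suppress=True)
o=down(np.radians(107.7)); b=np.array([.6342,-.2075]); H=np.array([.5876,.0194])
S=lambda t:(lambda s:print(t,round(s['time'],2),s['position'],s['force'],round(s['opening'],4),round(s['grasp_force'],1)))(manip.sense())
jaws.move_gripper(.06)
manip.move_ptp([*b,.10],o); manip.move_l([*b,.024],.1); S('at')
jaws.move_gripper(.0); S('grip')
manip.move_l([*b,.05],.06); manip.move_l([*b,.16],.15); S('up')
manip.move_l([*H,.16],.15); 
shot('wrist','w4.png')
manip.move_l([*H,.055],.1)
print(manip.move_l([*H,.037],.02,until_force=3)); S('down')
```

```text
at 8.32 [ 0.6348 -0.2078  0.0249] [ 1.1425  0.8144 -0.2872] 0.0598 0.0
grip 8.71 [ 0.635  -0.2077  0.0251] [-0.2698 -0.2631  3.9832] 0.0272 60.3
up 10.18 [ 0.6335 -0.2073  0.1587] [-0.4251  0.904  -2.3386] 0.027 59.7
True
down 13.77 [0.5875 0.0194 0.0421] [-1.2965 -0.1542  4.4899] 0.0273 60.4
```

View pics/w4.png

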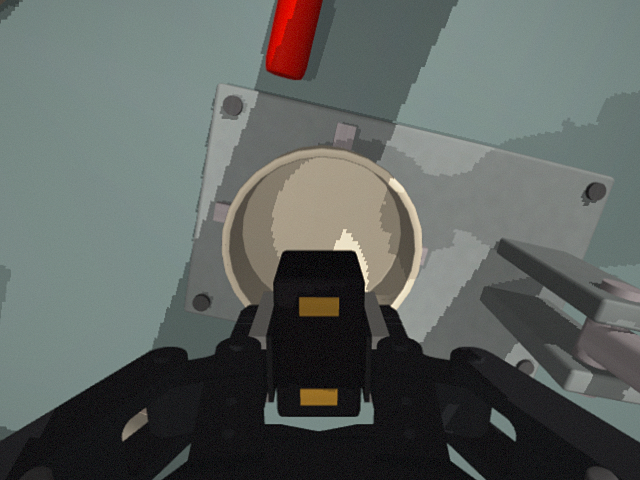

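w4: battery held squarely between the pads over the housing (rim centred near (322,240)). Contact came at the expected height. I release it, check, and fetch the cover.

Run:
```python
from h import *
np.set_printoptions(precision=4,suppress=True)
o=down(np.radians(94)); C=np.array([.4655,-.256]); H=np.array([.5876,.0194])
S=lambda t:(lambda s:print(t,round(s['time'],2),s['position'],s['force'],s['torque'],round(s['opening'],4),round(s['grasp_force'],1)))(manip.sense())
jaws.move_gripper(.045); manip.move_l([*H,.16],.1)
manip.move_l([.50,-.02,.25],.2,orientation=o)
a=shot('wrist')['frame']
manip.move_ptp([*C,.12],o); jaws.move_gripper(.06)
manip.move_l([*C,.045],.1); print(manip.move_l([*C,.031],.03,until_force=4)); S('at')
jaws.move_gripper(0.); S('grip')
manip.move_l([*C,.06],.05); manip.move_l([*C,.16],.15); S('up')
b=shot('wrist')['frame']
cv2.imwrite('pics/m5.png',cv2.resize(np.hstack([a,b]),(800,300))[:,:,::-1])
```

```text
False
at 19.16 [ 0.4654 -0.2559  0.0308] [-0.5037 -0.4003  0.219 ] [-0.0141  0.0098  0.0001] 0.0595 0.0
grip 19.51 [ 0.4658 -0.2562  0.0315] [-1.2759  1.0538  3.4762] [ 0.1449  0.0965 -0.0203] 0.0344 60.0
up 21.06 [ 0.4648 -0.2556  0.159 ] [-0.7379 -0.077  -1.6007] [-0.005   0.0952  0.0487] 0.034 59.8
```

View pics/m5.png

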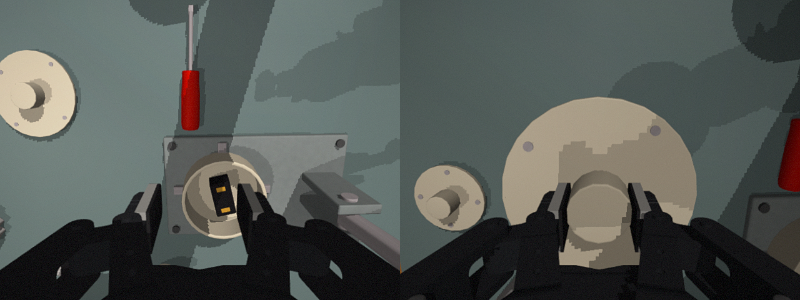

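m5: left, battery flat in the housing at about (222,197); right, the cover is held level by its boss, centred. Place it.

Run:
```python
from h import *
np.set_printoptions(precision=4,suppress=True)
H=np.array([.5876,.0194])
S=lambda t:(lambda s:print(t,round(s['time'],2),s['position'],s['force'],s['torque'],round(s['opening'],4),round(s['grasp_force'],1)))(manip.sense())
manip.move_l([*H,.16],.15); manip.move_l([*H,.102],.1); S('pre')
print(manip.move_l([*H,.079],.02,until_force=4)); S('down')
```

```text
pre 24.0 [0.588  0.0193 0.1025] [ 0.0433 -0.0511 -1.3441] [ 0.0101 -0.0486  0.0142] 0.0343 59.8
True
down 24.87 [0.5874 0.0194 0.0835] [-0.4689 -0.1309  5.2497] [ 0.028   0.0384 -0.0347] 0.0344 60.4
```

Seated height matches exactly (0.0835). Release, back off, check the seat, and refine press yaw from the plate edge.

Run:
```python
from h import *
np.set_printoptions(precision=4,suppress=True)
H=np.array([.5876,.0194])
jaws.move_gripper(.06); manip.move_l([*H,.13],.08); manip.move_l([.53,0,.36],.2,orientation=down(np.pi/2))
im=shot('wrist'); a=im['frame']; cv2.imwrite('pics/m6.png',cv2.resize(a[120:360,220:640],None,fx=1.9,fy=1.9)[:,:,::-1])
g=cv2.GaussianBlur(cv2.cvtColor(np.ascontiguousarray(a),cv2.COLOR_RGB2GRAY),(3,3),0).astype(float)
for (c0,r0),(c1,r1) in (((285,176),(470,160)),((300,302),(460,293))):
    P=[]
    for c in range(c0,c1,3):
        r=int(r0+(r1-r0)*(c-c0)/(c1-c0)); d=np.abs(g[r-7:r+9,c]-g[r-9:r+7,c]); P.append((c,r-8+d.argmax()))
    W=np.array([atz(im,p,.012)[:2] for p in P],np.float32)
    l=cv2.fitLine(W,cv2.DIST_HUBER,0,.001,.001).ravel(); l[:2]*=np.sign(l[1]); print('psi',np.degrees(np.arctan2(-l[0],l[1])),l[2:])
I={c:shot(c) for c in('top','scene','wrist')}
for n in('lever_grip','press_pad','lever_hinge','cover'):
    r=[]
    for c in I:
        t=eyes.tip_of(n,c)
        if t: r.append(ray(I[c],t[0]['centre'])); print(n,c,np.round(t[0]['centre'],1),round(t[0]['p'],2))
    if len(r)>1: print(n,*tri(r))
# IK feasibility of lever path
psi=np.radians(4.7);R=np.array([[np.cos(psi),-np.sin(psi),0],[np.sin(psi),np.cos(psi),0],[0,0,1]])
for f in(0,.4,.6,.8,1):
    out=[]
    for d in range(0,101,10):
        t=np.radians(10-d); p=np.r_[H,0]+R@[-.06,.14+.22*np.sin(t),0]; p[2]=.104+.22*np.cos(t)
        ph=np.radians(f*d); o=R@np.array([[1,0,0],[0,np.cos(ph),np.sin(ph)],[0,np.sin(ph),-np.cos(ph)]])
        o[:,0]=np.cross(o[:,1],o[:,2]); q=planner.ik(p,o); out.append(q is not None)
        if d in(0,50,100): print(f,d,q)
    print(f,out)
print(manip.sense()['time'])
```

```text
psi 5.2837224 [0.5019 0.0717]
psi 4.5203266 [0.6615 0.0522]
lever_grip top [220.3 265.8] 0.86
lever_grip scene [324.5 130.3] 0.77
lever_grip [0.5126 0.1893 0.3248] [np.float64(0.0009752687381386229), np.float64(0.000975268738138394)]
press_pad top [239.4 241.1] 0.61
press_pad scene [344.6 169.4] 0.67
press_pad wrist [578.2 312.3] 0.97
press_pad [0.5726 0.1659 0.2512] [np.float64(0.0007594637018684884), np.float64(0.002402379217973854), np.float64(0.0029205105558051813)]
lever_hinge top [251.7 250. ] 0.74
lever_hinge scene [339.2 220.8] 0.72
lever_hinge wrist [484.  250.6] 0.61
lever_hinge [0.5715 0.1581 0.1079] [np.float64(0.0014619954511547887), np.float64(0.0024963650905949555), np.float64(0.001062364777952048)]
cover top [218.5 267.1] 0.29
cover scene [320.7 275.4] 0.83
cover wrist [337.5 247.2] 0.6
cover [0.5634 0.1183 0.0123] [np.float64(0.13960092145267017), np.float64(0.04923798761158277), np.float64(0.10089184491930737)]
0 0 [0.3582 0.3228 0.2974 1.5453 0.     0.2761]
0 50 [ 0.0248  0.2888  0.1271  1.409   0.     -0.0573]
0 100 [-0.1215  0.4224 -0.1364  1.0119  0.     -0.2035
[... 271 characters left out ...]
True, True, True, True, True, True]
0.6 0 [0.3582 0.3228 0.2974 1.5453 0.     0.2761]
0.6 50 [-0.2341  0.3931  0.1729  1.5283  0.4952 -0.3612]
0.6 100 [-0.5108  0.9031  0.264   1.7007  0.8013 -0.9323]
0.6 [True, True, True, True, True, True, True, True, True, True, True]
0.8 0 [0.3582 0.3228 0.2974 1.5453 0.     0.2761]
0.8 50 [-0.3021  0.4609  0.1945  1.609   0.6384 -0.4855]
0.8 100 [-0.5536  1.1662  0.4441  2.1308  0.9148 -1.3397]
0.8 [True, True, True, True, True, True, True, True, True, True, True]
1 0 [0.3582 0.3228 0.2974 1.5453 0.     0.2761]
1 50 [-0.3579  0.5435  0.2192  1.7162  0.7658 -0.6321]
1 100 None
1 [True, True, True, True, True, True, True, True, False, False, False]
28.125
```

View pics/m6.png

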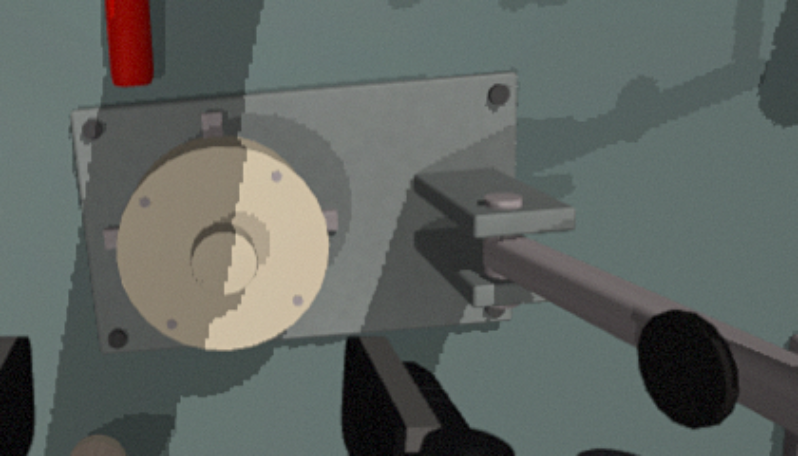

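m6: cover sits concentric and level on the housing (boss at about (224,260)), and the lever is free. Press yaw is about 4.9°. The modelled grip point (0.5126, 0.1917, 0.3207) agrees with the triangulation. Now the lever.

```bash
cat >> h.py <<'E'
HC=np.array([.5876,.0194]); psi=np.radians(4.9)
RP=np.array([[np.cos(psi),-np.sin(psi),0],[np.sin(psi),np.cos(psi),0],[0,0,1]])
def lev(d,f=.6):
    t=np.radians(10-d); p=RP@[-.06,.14+.22*np.sin(t),.104+.22*np.cos(t)]; p[:2]+=HC
    ph=np.radians(f*max(d,0)); y=RP@[0,np.cos(ph),np.sin(ph)]; z=RP@[0,np.sin(ph),-np.cos(ph)]
    return p,np.c_[np.cross(y,z),y,z]
def S(t):
    s=manip.sense(); p=RP.T@(s['position']-np.r_[HC,0]); d=10-np.degrees(np.arctan2(p[1]-.14,p[2]-.104))
    print(t,round(s['time'],2),np.round(p,4),'d',round(d,2),'r',round(np.hypot(p[1]-.14,p[2]-.104),4),'F',np.round(RP.T@s['force'],1),np.round(s['torque'],2),round(s['opening'],4)); return s
E
python3 - <<'E'
from h import *
p,o=lev(0)
manip.move_l([.52,.02,.44],.2); manip.move_l([p[0],p[1],.43],.2,orientation=o); jaws.move_gripper(.045)
manip.move_l(p,.1); S('at'); jaws.move_gripper(0.); S('grip')
for d in range(10,91,10):
    p,o=lev(d); manip.move_l(p,.08,orientation=o); s=S(d)
    if np.linalg.norm(s['force'])>45: print('ABORT');break
E
```

```text
at 31.24 [-0.0596  0.1783  0.3214] d 0.01 r 0.2208 F [-0.4  1.1  0.2] [-0.02  0.01  0.02] 0.0452
grip 31.62 [-0.0598  0.1788  0.3213] d -0.12 r 0.2208 F [0.1 1.5 2.2] [0.37 0.05 0.01] 0.0139
10 32.26 [-0.0597  0.1401  0.3251] d 9.99 r 0.2211 F [-0.5  2.7  6.1] [0.8  0.15 0.01] 0.0143
20 32.89 [-0.0595  0.1021  0.322 ] d 19.87 r 0.2213 F [-0.4  2.4  8.1] [1.   0.05 0.05] 0.014
30 33.52 [-0.0594  0.065   0.3125] d 29.78 r 0.2215 F [0.9 2.7 8.7] [1.17 0.11 0.08] 0.0141
40 34.16 [-0.0593  0.0303  0.2956] d 39.79 r 0.2208 F [1.5 2.4 7.1] [ 1.16 -0.2  -0.07] 0.0143
50 34.79 [-0.0593 -0.0009  0.273 ] d 49.81 r 0.22 F [4.2 3.7 4.5] [ 1.18 -0.55 -0.24] 0.0139
60 35.42 [-0.0593 -0.0273  0.2455] d 59.77 r 0.2192 F [5.6 4.7 3.7] [ 1.24 -0.78 -0.51] 0.014
70 36.06 [-0.0593 -0.0494  0.2145] d 69.73 r 0.2193 F [4.7 4.1 4.6] [ 1.24 -0.63 -0.58] 0.014
80 36.69 [-0.0593 -0.0664  0.1794] d 79.95 r 0.2198 F [5.2 1.1 4.1] [ 0.4  -0.59 -0.77] 0.0141
90 37.33 [-0.0592 -0.0764  0.1426] d 89.89 r 0.2198 F [4.8 0.2 6.5] [ 0.56 -0.52 -0.77] 0.0142
```

Run:
```python
from h import *
p,o=lev(97); manip.move_l(p,.05,orientation=o); S(97)
p,o=lev(105,.6*97/105); print(manip.move_l(p,.015,until_force=10,orientation=o)); S('press')
manip.pause(.3); S('hold')
```

```text
97 38.01 [-0.0592 -0.0796  0.1161] d 96.85 r 0.2199 F [ 5.5 -1.3  5.9] [ 0.4  -0.46 -0.88] 0.0143
True
press 39.0 [-0.0593 -0.0793  0.1061] d 99.44 r 0.2193 F [-0.4 -1.3  4.7] [-0.3  -0.07  0.12] 0.0142
hold 39.3 [-0.0592 -0.0793  0.106 ] d 99.47 r 0.2193 F [-4.1 -1.1  5.3] [-0.33  0.26  0.73] 0.014
```

The stop came from a sideways slip force, not from pressing (Fz is still 5 N at 99.4°). Continue down in small steps, watching Fz.

Run:
```python
from h import *
o=manip.sense()['eef_rot']
for i in range(1,9):
    p,_=lev(99.47+.3*i); manip.move_l(p,.02,orientation=o); s=S(i)
    if s['force'][2]>17: break
manip.pause(.2); S('hold')
```

```text
1 39.57 [-0.0593 -0.0793  0.106 ] d 99.48 r 0.2194 F [0.9 1.2 7.3] [ 0.55 -0.15 -0.06] 0.014
2 39.82 [-0.0592 -0.0793  0.1059] d 99.5 r 0.2193 F [-0.5  1.2 11.9] [1.28 0.08 0.29] 0.0136
3 40.07 [-0.0592 -0.0793  0.1059] d 99.51 r 0.2194 F [-1.7  0.7 16.7] [1.95 0.28 0.51] 0.0143
4 40.32 [-0.0592 -0.0793  0.1058] d 99.52 r 0.2193 F [-3.5 -0.1 21.5] [2.65 0.48 0.72] 0.0139
hold 40.52 [-0.0592 -0.0793  0.1058] d 99.52 r 0.2194 F [-4.5 -0.7 22.1] [2.64 0.48 0.74] 0.0138
```

Run:
```python
from h import *
manip.pause(1.3); S('held')
p,o=lev(97); manip.move_l(p,.02,orientation=o); S(97)
for d in list(range(90,9,-10))+[4,0]:
    p,o=lev(d); manip.move_l(p,.06 if d>9 else .03,orientation=o); s=S(d)
    if np.linalg.norm(s['force'])>45: print('ABORT');break
```

```text
held 41.82 [-0.0592 -0.0793  0.1058] d 99.53 r 0.2193 F [-3.  -0.8 22.1] [2.58 0.49 0.76] 0.0143
97 42.67 [-0.0593 -0.0792  0.1154] d 97.02 r 0.2195 F [4.2 2.4 2.7] [-0.43 -0.5  -0.64] 0.0144
90 43.27 [-0.0593 -0.0768  0.1423] d 89.99 r 0.2201 F [ 5.4 -0.6  3.6] [-0.42 -0.69 -0.86] 0.014
80 44.07 [-0.0593 -0.0678  0.1789] d 80.19 r 0.2209 F [ 4.6 -4.2  3.9] [-0.95 -0.85 -0.8 ] 0.0139
70 44.86 [-0.0595 -0.0517  0.2135] d 70.26 r 0.2208 F [ 5.6 -6.   5.9] [-1.13 -0.72 -0.73] 0.0139
60 45.65 [-0.0595 -0.0297  0.245 ] d 60.28 r 0.2206 F [ 4.5 -5.4  6.9] [-1.05 -0.79 -0.53] 0.0141
50 46.44 [-0.0596 -0.0025  0.2722] d 50.27 r 0.2204 F [ 3.7 -4.1  7.1] [-0.94 -0.7  -0.36] 0.014
40 47.23 [-0.0597  0.0291  0.2942] d 40.24 r 0.2201 F [ 2.7 -3.7  7.5] [-0.7  -0.6  -0.25] 0.0143
30 48.02 [-0.0597  0.0641  0.3104] d 30.19 r 0.2199 F [ 2.2 -1.9  8.1] [-0.59 -0.58 -0.17] 0.0142
20 48.82 [-0.0598  0.1014  0.3201] d 20.12 r 0.2195 F [3.4 0.1 7.2] [-0.37 -0.52 -0.12] 0.0142
10 49.61 [-0.0599  0.1398  0.3231] d 10.04 r 0.2191 F [1.5 1.1 6.6] [-0.13 -0.52 -0.03] 0.0145
4 50.52 [-0.06    0.1631  0.3214] d 3.94 r 0.2186 F [ 4.3  2.2 -0.3] [ 0.41 -0.86  0.  ] 0.0136
0 51.18 [-0.06    0.1779  0.3194] d 0.01 r 0.2187 F [ 5.7  0.3 -4.4] [-0.22 -1.15  0.02] 0.0143
```

Run:
```python
from h import *
p,o=lev(-.7); print(manip.move_l(p,.01,orientation=o,until_force=5)); S('rest')
jaws.move_gripper(.022); jaws.move_gripper(.05); S('open')
s=manip.sense(); q=s['position']; manip.move_l([q[0],q[1],.43],.1); manip.move_l([.42,-.06,.43],.2,orientation=down(np.pi/2))
a=shot('wrist')['frame']; b=shot('scene'); 
for n in('lever_grip','lever'): 
    t=eyes.tip_of('lever_grip','scene'); 
print([t[0]['centre'] if t else None],manip.sense()['time'])
cv2.imwrite('pics/m7.png',cv2.resize(np.hstack([a,b['frame']]),(800,300))[:,:,::-1])
```

```text
False
rest 51.6 [-0.06    0.179   0.3192] d -0.28 r 0.2187 F [ 4.3 -3.3 -1.7] [-0.96 -1.15  0.06] 0.0142
open 52.23 [-0.0601  0.1809  0.3202] d -0.71 r 0.2201 F [-0.3  0.   0.6] [ 0.01 -0.03  0.01] 0.0503
[[324.3, 131.1]] 55.1833
```

View pics/m7.png

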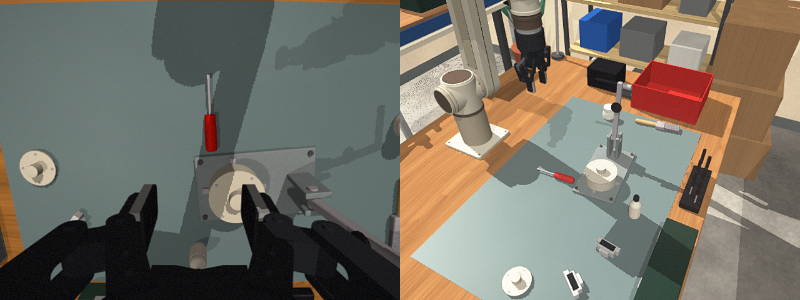

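m7: cover seated on the housing at about (236,193) left and (601,175) right, lever back at rest (grip at the same pixels as at the start), and the other things have not moved. The robot is clear.

```bash
python3 -c "
from h import *
print(ticket.finish_job())"
```

```text
the job is handed in; nothing more can be done
None
```

The job is handed in at about 55 s of the 72 s allowed: battery flat in the housing, cover seated level, lever pressed with about 22 N at the grip for over a second, then eased back to rest and released, with the other things on the bench left in place.

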